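# Uncover the bakery counter bin

### The job

Open the white counter bin: push its catch round until it is clear of the flat loose cover, then get under the cover's front lip beside the card holder that hides below it, tip it up and back and leave it leaning against the wire rest with its rear edge down in the trough behind the bin. Do it gently: never force the cover or let it drop or slam, and leave the other things on the bench where they stand.

Things in the scene. Friction and masses are not known exactly. Their poses are not given: they have to be found in the camera images.
- bin: Fixed open bin of white enamelled steel, 180 mm (x) by 219 mm (y). Origin: underside centre, on the bench; x to its rear (its front, with the lip, faces about the robot's right), y to its left, z up. Front wall outer face x = -75 mm, rear wall outer face x = 75 mm, both with the rim 100 mm high that carries the cover. Side walls (inner faces y = +-97.5 mm) rise to 108 mm and guide the cover.
- lid: Cover: loose flat aluminium plate, 180 (x) by 190 (y) by 6 mm, 0.2-0.4 kg, no handle. Origin: centre of underside; axes as the bin's when closed. Closed, it lies on the rims, juts 13-19 mm past the front wall (the lip) and 11-17 mm over the trough, with 5-11 mm play rearward. As its front is raised it turns about the top of the rear wall and its rear edge sinks into the trough.
- lid_lip (a point): Middle of the cover's front edge, on the underside (90 mm ahead of the cover's origin). A stiffly sliding grey block (card holder, 56 mm wide, standing 24 mm off the front wall, 34 to 94 mm high) hangs under the lip and fills the space there; its middle is anywhere within 65 mm of the lip's middle and is not measured: feel for it and go under the lip beside it.
- lid_heel (a point): Middle of the cover's rear edge, on the underside (90 mm behind the cover's origin). It is down in the trough when about 80 mm high over the bench.
- trough (a point): Middle of the trough's floor: bin x = 86 mm, y = 0, 78 mm high. The trough is 22 mm wide (x = 75 to 97 mm), closed behind by a plate 128 mm high.
- rest (a point): Middle of the crossbar of the dark wire rest (8 mm wire, 120 mm wide) that rises behind the trough: bin x = 128 mm, y = 0, 205 mm high. The opened cover leans on it, about 20 degrees beyond upright.
- catch (a joint): Turn catch: flat bar 62 mm long, 10 wide, 7 thick, underside 110 mm high, 4 mm over the cover; upright pivot at bin x = -30, y = 112 mm. At 0 rad it points to the bin's right (-y) across the cover and holds it down; grows as it swings to the rear (anticlockwise from above), lies along the side wall at 1.57, stops at 1.8. Cover free above 1.45. About 1 N at the peg turns it; it stays put.
- catch_peg (a point): Top centre of the black upright peg on the catch bar, 54 mm from its pivot, 12 mm in diameter, standing from the bar's top (117 mm) to 142 mm above the bench.
- shaker: Bystander: white jar with a steel cap, 60 mm in diameter, 110 mm high, behind the bin. Origin: centre of its underside.
- cutter: Bystander: steel ring cutter, 70 mm in diameter, 35 mm high, right of the bin. Origin: centre of its underside.
- cup: Bystander: steel cup, 72 mm in diameter, 80 mm high, right of the bin. Origin: centre of its underside.

How it is judged:
By the outcome, as a careful person would: the job done as asked, in the order asked, and still so for the second after the job is handed in, with the robot touching nothing.
It also fails if it takes over 69 s, if anything falls off the work surface, if the arm or the gripper's body presses on something with over 40 N, if the wrist force passes 120 N, or if a joint passes its speed limit or range.

### The arm

A 7-joint arm with a two-finger parallel gripper is mounted at the origin on the work surface. World frame = base frame: x ahead of the robot, y to its left, z up, the work surface at z = 0. Lengths are in mm, angles in rad, forces in N, time in s.
With the tool pointing down it reaches from about 400 to 850 mm from the base axis. Payload 4.5 kg.
Tool frame: the origin (TCP) lies at the very end of the fingers, on their centre line; the grasp point (between the pads) lies 19 mm behind it; z points along the fingers, x is the direction in which the jaws open and shut, and the axes are right-handed (so a half turn about z gives the same grasp; the last joint's range is limited). The gripper opens to 88 mm and grips with 3 to 60 N. Pads are 18 mm wide; open, the fingers measure 123 mm over their backs; the gripper's body (75 mm by 187 mm) begins 45 mm behind the grasp point.
Start: joints at [-1.142, 0.689, -0.195, 1.565, 0.157, 0.902, -0.215], TCP at [240.373, 576.953, 238.743] pointing down, gripper open.
Joint ranges: [-3.01, 3.01], [-0.46, 2.08], [-1.47, 1.51], [0.13, 2.56], [-1, 4.14], [0.04, 2.09], [-2.66, 2.66]. Speed limits (rad/s): [2.57, 2.57, 3.14, 3.14, 3.14, 3.14, 3.14].

### API

Orientations are given as [roll, pitch, yaw] about the fixed x, y, z axes, in that order (R = Rz(yaw) Ry(pitch) Rx(roll)).
In Python, from rig import manip, imaging, boxes_of, masks_of gives the robot as it stands.
- The arm moves only by the tool apply_moves, never from a script. Its arguments are lists of equal length, an entry for each row: "xyz": the shift along the tool's x, y, z in units of 40 mm (1.0 is 40 mm), a list of three; "roll": the turn about the tool's z in degrees; "grip": the opening, from 0 (shut) to 1 (fully open). A call has 1 to 5 rows; each row is the pose to reach, as a shift and turn from the pose commanded when the call began, along the tool's axes at that moment; what a row does not reach only later rows make up. A row lasts 1/10 s, in which the tool goes at most 50 mm and 8.59 degrees, less where a joint would pass 70% of its speed; a pose out of reach is approached as far as the arm can. A call with a gripper value outside its range is refused whole. The fingers move at their own pace and stop on an object; "force" is the grip in N (left out, the last holds). Time passes only in rows, so rows that repeat a pose let the fingers close. It gives the time, the measured TCP pose, the force and the opening at its end, in the units of the state.
- manip.state(): the state, without advancing time (a new reading comes with each control period).
- imaging.snapshot(name): name is "scene" or "top" or "wrist"; returns a dict with "img" (420x560x3 uint8, blue, green, red), "range_z" (420x560 float32, mm along the optical axis (not along the pixel's ray), 0 where there is no reading), "fx", "fy", "cx", "cy" (pixels), "R" (3x3) and "t" (3): a world point X has camera coordinates R X + t; the wrist camera has in their place "T_tool_cam" (4x4, takes a point from camera to tool coordinates, whose origin is the TCP and whose axes are the tool frame's). Camera axes: x right, y down, z forward; pixel columns grow to the right and rows downward; lengths in mm; the calibration is good to about 2 mm. The wrist camera is an equidistant fisheye: a pixel r from the principal point sees the ray r / f radians off the axis. A picture is of the moment at which its call begins: read the wrist's pose just before it.
- manip.close_job(): hands the job in, once; it reports no verdict.
Trained networks look in a picture, given as the dict that the camera call returned (one of the last four; its "shot" number tells which), for a name from the list of things; names that differ only in an ending like _2 or _b are one class to them, and where a whole thing is asked for, a point or a joint stands for the part that bears it (a point fixed in the world has none). Each returns a list of dicts, best first, with "p" (0 to 1); they miss things now and then, are a little off and sometimes report something else, mostly with a low value. They report only what shows in the picture. A call takes as long as a camera call.
- boxes_of(picture, thing): "at" ([column, row] in pixels, amid what is visible of it).
- masks_of(picture, thing): "mask" (420x560 bool, what is visible of it) and "at" ([column, row] in pixels, amid what is visible of it).
The state is a dict: "t": time; "joint_pos": joint angles; "joint_vel": joint speeds; "effort": joint torques, N m; "tool_pos": TCP position; "tool_rot": TCP orientation; "force": force on the tool from outside, world axes, zero at the start; "torque": the same for the moment, N m; "finger_gap": finger opening in mm.
Only numpy, scipy, OpenCV 4.12 (cv2) and the standard library are available. Lean on these libraries where they do the work, as an engineer would, in place of code of your own. Each camera call takes 0.05 s, during which the arm holds its last target.

## Working session

There is one attempt and no reset: what is moved stays moved. The work goes in short steps, Python scripts to look and compute and a tool call to move; the robot and the scene stay as the last step left them, time stands still between calls to the robot, and variables do not carry over. Pictures are saved under pics/ and viewed, and the job is handed in when it is done.

Besides the shell and the picture viewer there is one more tool, called after ">>>" as name([rows], argument=value, ...), one row to a line, values as JSON. apply_moves: Moves the arm, as the interface text tells. Its arguments: {"type":"object","properties":{"xyz":{"type":"array","items":{"type":"array","items":{"type":"number"}}},"roll":{"type":"array","items":{"type":"number"}},"grip":{"type":"array","items":{"type":"number"}},"force":{"type":"number"}},"required":["xyz","roll","grip"]}

```bash
ls; mkdir -p pics; python3 - <<'E'
from rig import manip, imaging, boxes_of, masks_of
import cv2, numpy as np
print(manip.state())
for n in ("scene","top"):
    s=imaging.snapshot(n); cv2.imwrite(f"pics/{n}0.png",s["img"]); print({k:v for k,v in s.items() if k not in("img","range_z")})
    for th in ["lid","bin","catch_peg","catch","rest","shaker","cutter","cup","lid_lip","lid_heel"]:
        try:
            m=boxes_of(s,th); print(th,[(x["at"],round(x["p"],2)) for x in m[:2]])
        except Exception as e: print(th,e)
E
```

```text
pics
{'t': 0.0, 'joint_pos': array([-1.14220733,  0.68994309, -0.19447805,  1.56636415,  0.15729718,
        0.90249473, -0.21511291]), 'joint_vel': array([ 0.00066317, -0.00053935, -0.00029453, -0.00103541, -0.00025951,
        0.00058745,  0.00082529]), 'effort': array([-3.40539918e-04, -5.27570415e+01, -1.26737293e+00, -1.53433925e+01,
       -5.26435452e-02,  6.50263115e-03,  1.73905050e-04]), 'tool_pos': array([240.20166756, 576.3064953 , 237.92928398]), 'tool_rot': array([3.14143520e+00, 1.81375888e-03, 1.17605166e+00]), 'force': array([ 0.9750217 , -0.58064401, -0.42401584]), 'torque': array([ 0.03184017, -0.02917491,  0.00927177]), 'finger_gap': 88.2852416575613}
{'fx': 429.01547368979533, 'fy': 429.01547368979533, 'cx': 277.8688694639451, 'cy': 216.9920075958305, 'R': array([[-0.90473932,  0.42596231, -0.00169473],
       [ 0.33388534,  0.70668703, -0.62379004],
       [-0.2645134 , -0.56493323, -0.78159011]]), 't': array([ 529.98828189, -194.01441951, 1250.86265202]), 'shot': 1}
lid [([259.7, 164.1], 0.81)]
bin [([270.0, 200.1], 0.63)]
catch_peg [([292.5, 155.7], 0.5)]
catc
[... 222 characters left out ...]
, 0.76)]
lid_heel [([258.4, 162.3], 0.96)]
{'fx': 491.3752246831066, 'fy': 491.3752246831066, 'cx': 289.2933617769911, 'cy': 221.07189014408496, 'R': array([[-0.0107824 , -0.99974299,  0.0199425 ],
       [-0.99832071,  0.00962758, -0.05712331],
       [ 0.05691663, -0.02052493, -0.99816793]]), 't': array([102.74344642, 642.38559759, 922.53584816]), 'shot': 2}
lid [([392.7, 247.5], 0.58)]
bin [([347.5, 239.0], 0.98)]
catch_peg [([395.0, 301.5], 0.49)]
catch [([398.1, 301.0], 0.56)]
rest [([344.3, 236.7], 0.62)]
shaker [([261.8, 219.7], 0.98)]
cutter [([429.1, 164.3], 0.58)]
cup [([345.4, 238.2], 0.71), ([383.0, 147.6], 0.61)]
lid_lip [([392.9, 252.5], 0.77)]
lid_heel [([396.7, 249.3], 0.69)]
```

View pics/scene0.png

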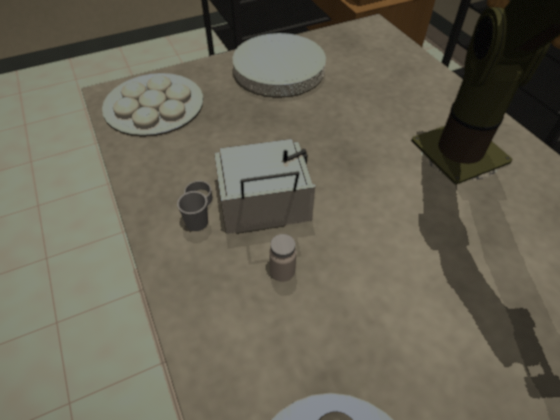

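View pics/top0.png

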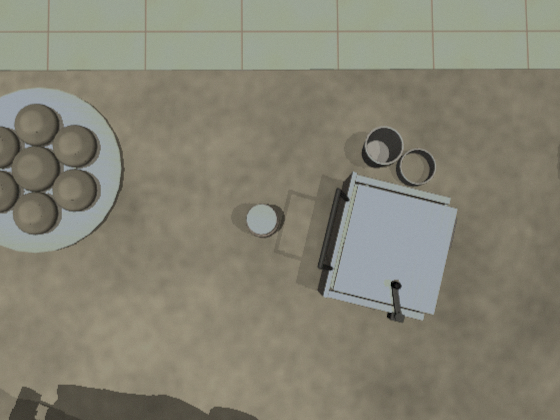

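```bash
python3 - <<'E'
from rig import manip, imaging, boxes_of, masks_of
import rig
import cv2, numpy as np
print([x for x in dir(rig) if x[0]!='_'],[x for x in dir(manip) if x[0]!='_'],[x for x in dir(imaging) if x[0]!='_'])
s=imaging.snapshot("wrist"); cv2.imwrite("pics/w0.png",s["img"]); print({k:v for k,v in s.items() if k not in("img","range_z")})
np.save("w0_depth.npy",s["range_z"])
d=s["range_z"]; v=np.clip(d,0,400)/400*255; cv2.imwrite("pics/w0d.png",v.astype(np.uint8))
s=imaging.snapshot("top"); np.savez("top0.npz",img=s["img"],d=s["range_z"],R=s["R"],t=s["t"],K=[s["fx"],s["fy"],s["cx"],s["cy"]])
v,u=np.mgrid[:420,:560]; z=s["range_z"]; P=np.stack([(u-s["cx"])/s["fx"]*z,(v-s["cy"])/s["fy"]*z,z],-1)
W=(P-s["t"])@s["R"]; W[z==0]=np.nan
H=W[...,2]
im=np.clip(np.nan_to_num(H)*1.1+10,0,255).astype(np.uint8)[120:340,220:480]; im=cv2.applyColorMap(cv2.resize(im,None,fx=3,fy=2.7,interpolation=0)[:600,:800],cv2.COLORMAP_JET); cv2.imwrite("pics/h0.png",im)
for (c,r) in [(390,240),(350,240),(440,220),(430,300),(300,300),(396,285),(398,316),(262,220),(384,147),(360,185)]:
    print((c,r),W[r,c].round(1))
E
```

```text
['boxes_of', 'imaging', 'manip', 'masks_of'] ['Unreachable', 'close_job', 'state'] ['snapshot']
{'fx': 325.19226210127806, 'fy': 325.19226210127806, 'cx': 276.5188186845487, 'cy': 209.50160345700752, 'T_tool_cam': array([[ 9.99999526e-01,  6.09647755e-04,  7.59336314e-04,
         8.65478099e-01],
       [-8.07327100e-04,  9.55059696e-01,  2.96412425e-01,
        -7.62814622e+01],
       [-5.44504340e-04, -2.96412897e-01,  9.55059735e-01,
        -1.46745148e+02],
       [ 0.00000000e+00,  0.00000000e+00,  0.00000000e+00,
         1.00000000e+00]]), 'shot': 3}
(390, 240) [603.8 -76.5 105.6]
(350, 240) [604.5  -7.3 102.6]
(440, 220) [ 637.9 -166.1  101.7]
(430, 300) [ 499.6 -143.4  106. ]
(300, 300) [4.916e+02 7.680e+01 3.000e-01]
(396, 285) [528.7 -76.6 142. ]
(398, 316) [474.1 -85.2 114.6]
(262, 220) [640.3 145.  112. ]
(384, 147) [788.2 -91.8   3.6]
(360, 185) [700.5 -26.4 103.5]
```

View pics/w0.png

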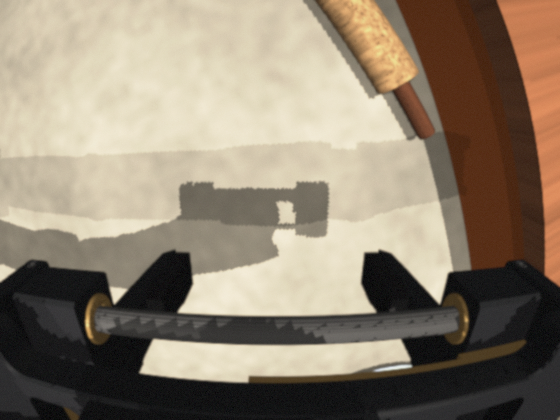

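View pics/h0.png

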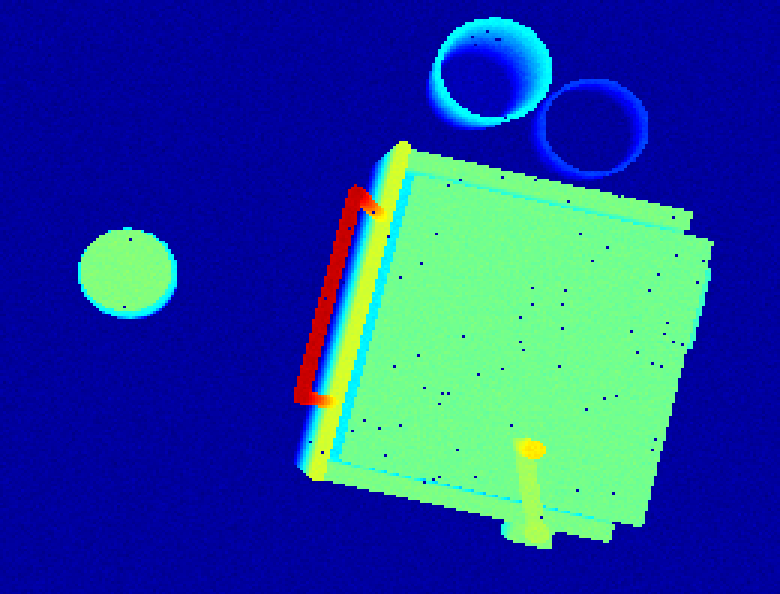

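```bash
python3 - <<'E'
import numpy as np
d=np.load("w0_depth.npy"); f=325.19226;cx,cy=276.5188,209.5016
T=np.array([[ 9.99999526e-01,  6.09647755e-04,  7.59336314e-04,8.65478099e-01],[-8.07327100e-04,  9.55059696e-01,  2.96412425e-01,-76.2814622],[-5.44504340e-04, -2.96412897e-01,  9.55059735e-01,-146.745148]])
v,u=np.mgrid[:420,:560]; x=(u-cx);y=(v-cy);r=np.hypot(x,y)+1e-9;th=r/f
P=np.stack([np.tan(th)*x/r*d,np.tan(th)*y/r*d,d],-1)
Q=P@T[:,:3].T+T[:,3]; Q[d==0]=np.nan
m=(Q[...,2]<5)&(d>0)
for z in range(-110,5,6):
    k=m&(abs(Q[...,2]-z)<3)
    for sgn in(-1,1):
        q=Q[k&(Q[...,0]*sgn>0)]
        if len(q)>5: print(z,sgn,len(q),'x',q[:,0].min().round(1),q[:,0].max().round(1),'y',q[:,1].min().round(1),q[:,1].max().round(1))
E
```

```text
-110 -1 4243 x -88.9 -0.1 y -29.4 7.6
-110 1 4857 x 0.1 93.9 y -31.6 8.1
-104 -1 6775 x -85.8 -0.1 y -33.9 4.4
-104 1 7041 x 0.0 95.8 y -34.5 8.7
-98 -1 3214 x -70.7 -0.0 y -34.2 6.6
-98 1 3341 x 0.0 77.9 y -34.6 7.3
-92 -1 1241 x -78.7 -0.1 y -34.4 15.2
-92 1 2983 x 0.1 83.0 y -34.5 20.4
-86 -1 4810 x -83.4 -0.4 y -34.7 -7.2
-86 1 4455 x 0.1 86.6 y -35.0 24.4
-80 -1 6388 x -84.9 -0.2 y -34.6 -0.1
-80 1 6504 x 0.0 85.8 y -34.7 -3.4
-74 -1 1561 x -85.9 -0.2 y -34.5 6.2
-74 1 1478 x 0.0 86.4 y -34.4 2.4
-68 -1 724 x -84.6 -49.6 y -34.1 13.0
-68 1 651 x 51.5 86.1 y -34.4 8.9
-62 -1 248 x -51.3 -49.4 y -4.8 13.5
-62 1 232 x 51.7 79.5 y -30.4 13.0
-56 -1 195 x -60.2 -49.7 y -11.3 11.6
-56 1 202 x 51.8 62.5 y -10.6 11.3
-50 -1 298 x -60.8 -44.6 y -11.0 11.3
-50 1 299 x 51.2 62.7 y -10.8 11.6
-44 -1 573 x -59.6 -42.4 y -11.0 11.1
-44 1 561 x 44.5 61.9 y -10.9 -0.1
-38 -1 334 x -59.4 -43.1 y -10.5 4.0
-38 1 348 x 44.9 61.7 y -11.0 3.1
-32 -1 368 x -59.3 -43.9 y -10.9 8.4
-32 1 365 x 45.9 60.9 y -10.9 8.5
-26 -1 404 x -58.1 -43.3 y -10.9 10.1
-26 1 405 x 45.1 60.7 y -10.8 9.8
-20 -1 392 x -57.5 -42.4 y -10.6 10.3
-20 1 388 x 44.6 59.3 y -11.1 9.9
-14 -1 290 x -57.0 -42.5 y -10.6 10.0
-14 1 290 x 44.5 59.1 y -11.2 9.2
-8 -1 270 x -56.8 -42.5 y -10.4 9.8
-8 1 263 x 44.6 58.8 y -10.5 9.7
-2 -1 164 x -55.7 -42.8 y -10.5 10.2
-2 1 170 x 44.5 56.8 y -10.3 9.6
```

```bash
python3 - <<'E'
import cv2
a=cv2.imread("pics/w0.png")[230:400,130:430]; cv2.imwrite("pics/w0c.png",cv2.convertScaleAbs(cv2.resize(a,None,fx=2.6,fy=2.6,interpolation=2),alpha=2,beta=20))
E
```

```text
(no output)
```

View pics/w0c.png

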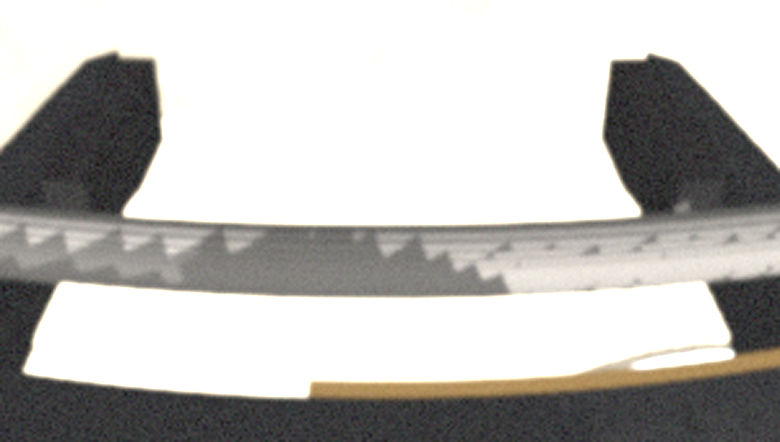

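```bash
cat > h.py <<'E'
import numpy as np
def cloud(s):
    v,u=np.mgrid[:420,:560]; z=s["range_z"]; P=np.stack([(u-s["cx"])/s["fx"]*z,(v-s["cy"])/s["fy"]*z,z],-1)
    W=(P-s["t"])@s["R"]; W[z==0]=np.nan
    return W
E
python3 - <<'E'
import numpy as np, cv2
a=np.load("top0.npz"); fx,fy,cx,cy=a["K"]
from h import cloud
W=cloud(dict(range_z=a["d"],fx=fx,fy=fy,cx=cx,cy=cy,R=a["R"],t=a["t"]))
H=np.nan_to_num(W[...,2])
def rect(m):
    n,l,st,_=cv2.connectedComponentsWithStats(m.astype(np.uint8)); k=1+np.argmax(st[1:,4]); q=W[l==k][:,:2]
    return cv2.minAreaRect(q.astype(np.float32)),len(q)
# back plate z 122-134
m=(H>120)&(H<134); m[:, :300]=0; m[:,365:]=0
print("backplate",rect(m))
# rest bar
m=(H>195)&(H<215); print("rest",rect(m))
# lid: 103.5..; separate by gaps
img=a["img"]; cv2.imwrite("pics/t1.png",cv2.resize(img[160:330,310:470],None,fx=4.5,fy=3.5,interpolation=2))
m=(abs(H-106)<4); m=cv2.morphologyEx(m.astype(np.uint8),cv2.MORPH_CLOSE,np.ones((3,3)));print("lid+walls",rect(m))
for lo,hi in((100,104),(104,107),(107,112)): print(lo,hi,((H>lo)&(H<hi)).sum())
# peg, pivot
for lo,hi in ((136,148),(112,121)):
    m=(H>lo)&(H<hi); m[:,:380]=0; m[:, 420:]=0; m[:270]=0
    q=W[m]; print(lo,len(q),q.mean(0),q.min(0),q.max(0))
    if lo==112: print(cv2.minAreaRect(q[:,:2].astype(np.float32)))
# holder
m=(H>84)&(H<99); m[:,:420]=0; q=W[m]; print("holder",len(q)); print(q[::6].round(1))
for n,r in (("cup",(340,430,110,185)),("cutter",(395,445,140,190))):
    m=np.zeros_like(H,bool); m[r[2]:r[3],r[0]:r[1]]=1
    h=(70,90) if n=="cup" else (28,42)
    q=W[m&(H>h[0])&(H<h[1])]; print(n,q.min(0),q.max(0))
E
```

```text
backplate (((614.4960327148438, 13.303375244140625), (9.132819175720215, 218.26333618164062), 75.80554962158203), 626)
rest (((620.7448120117188, 38.56858825683594), (9.891189575195312, 127.2214126586914), 75.84526062011719), 435)
lid+walls (((717.677978515625, -21.003450393676758), (0.0, 0.0), 0.0), 12731)
100 104 5317
104 107 6714
107 112 1216
136 43 [526.8590266  -79.63609414 140.03151634] [521.94690868 -85.74824472 136.49226199] [531.89277732 -74.09288191 143.3905535 ]
112 211 [494.67938159 -82.94445295 115.70032623] [467.54143296 -92.22804704 112.00065545] [532.1361283  -74.41332248 119.95928245]
((499.8145446777344, -83.51249694824219), (65.38416290283203, 13.31251335144043), 4.821590900421143)
holder 98
[[ 677.2 -132.7   99. ]
 [ 675.6 -142.2   96.7]
 [ 673.6 -147.    98.4]
 [ 672.2 -153.7   93.8]
 [ 670.1 -161.7   96.2]
 [ 668.3 -168.7   96.7]
 [ 666.2 -176.8   98.7]
 [ 638.4 -197.3   88.8]
 [ 632.9 -196.2   91.2]
 [ 627.5 -195.1   93.8]
 [ 620.5 -191.9   92.4]
 [ 615.2 -191.4   93.1]
 [ 609.9 -192.1   90.9]
 [ 602.9 -188.    91.9]
 [ 595.8 -186.6   90.1]
 [ 590.5 -183.3   94.1]
 [ 476.4 -131.4   97.6]]
cup [ 704.10201297 -110.98702583   70.02273711] [812.09613234  -6.42526058  89.64814883]
cutter [ 710.29784725 -182.85871775   28.00411678] [ 780.64939628 -104.16347792   41.62658197]
```

View pics/t1.png

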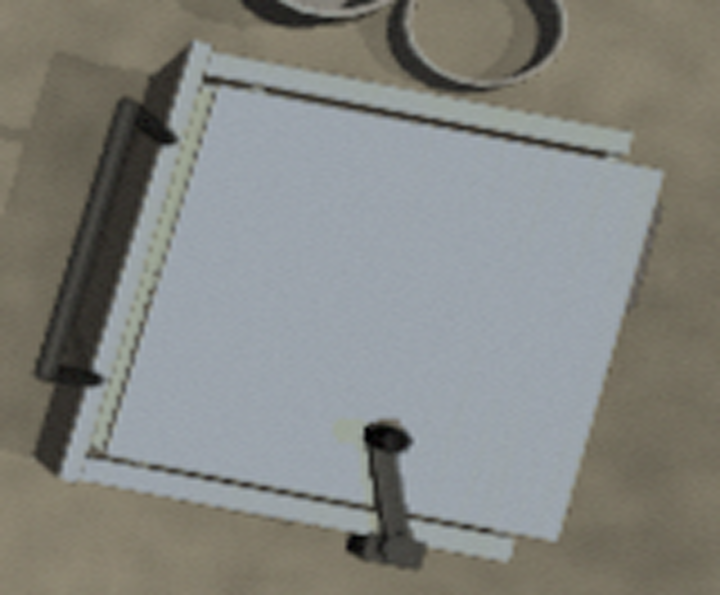

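```bash
cat >> h.py <<'E'
PSI=np.radians(75.82); EX=np.array([np.cos(PSI),np.sin(PSI),0]); EY=np.array([-EX[1],EX[0],0]); O=np.array([589.5,-85.3,0])
def b2w(x,y,z): return O+EX*x+EY*y+np.array([0,0,z])
def w2b(p):
    p=np.asarray(p)-O; return np.stack([p@EX,p@EY,p[...,2]],-1)
def cur():
    from rig import manip
    from scipy.spatial.transform import Rotation as Ro
    s=manip.state(); R=Ro.from_euler('xyz',s["tool_rot"]).as_matrix()
    return s,s["tool_pos"],R
def rows(goals,p=None,R=None):
    """goals: (x,y,z bin, yaw deg rel. bin) -> rows"""
    if p is None: s,p,R=cur(); print("t",round(s["t"],2),"bin",w2b(p).round(1),"yawrel",round(np.degrees(np.arctan2(R[1,0],R[0,0])-PSI),1),"F bin",np.round([s["force"]@EX,s["force"]@EY,s["force"][2]],1),"gap",round(s["finger_gap"],1))
    y0=np.degrees(np.arctan2(R[1,0],R[0,0])-PSI)
    for g in goals:
        d=R.T@(b2w(*g[:3])-p)/40; r=-(((g[3]-y0)+180)%360-180)
        print([round(float(v),2) for v in d],round(float(r),1))
E
python3 - <<'E'
import numpy as np
from h import *
a=np.load("top0.npz"); fx,fy,cx,cy=a["K"]
W=cloud(dict(range_z=a["d"],fx=fx,fy=fy,cx=cx,cy=cy,R=a["R"],t=a["t"])); B=w2b(W).reshape(-1,3); B=B[~np.isnan(B[:,0])]
for y in range(-105,110,15):
    k=B[abs(B[:,1]-y)<5]; l=k[(k[:,2]>102)&(k[:,2]<110)]; h=k[(k[:,2]>85)&(k[:,2]<99)&(k[:,0]<-70)]; r=k[(k[:,2]>85)&(k[:,2]<100)&(k[:,0]>70)&(k[:,0]<100)]
    print(y,"lid x",l[:,0].min().round(1), "z med",np.median(l[:,2]).round(1),"holder",len(h),h[:,0].min().round(1) if len(h) else "", "gap",(r[:,0].min().round(1),r[:,0].max().round(1)) if len(r) else "")
q=B[(B[:,2]>136)&(B[:,2]<148)&(abs(B[:,0]+10)<40)&(B[:,1]<100)&(B[:,1]>30)]; print("peg",q.mean(0), q.min(0),q.max(0))
rows([(-9.5,62,240,22.3),(-9.5,62,124,22.3)])
E
```

```text
-105 lid x -74.5 z med 106.0 holder 0  gap 
-90 lid x -90.8 z med 104.2 holder 0  gap (np.float64(87.8), np.float64(87.8))
-75 lid x -91.1 z med 104.2 holder 7 -98.6 gap 
-60 lid x -91.3 z med 104.2 holder 9 -97.9 gap 
-45 lid x -91.1 z med 104.4 holder 10 -98.5 gap 
-30 lid x -91.8 z med 104.3 holder 10 -98.3 gap 
-15 lid x -90.8 z med 104.5 holder 0  gap 
0 lid x -91.4 z med 104.7 holder 0  gap 
15 lid x -91.0 z med 104.8 holder 0  gap (np.float64(82.6), np.float64(82.6))
30 lid x -90.1 z med 104.5 holder 0  gap 
45 lid x -90.8 z med 104.3 holder 0  gap 
60 lid x -91.0 z med 104.3 holder 0  gap 
75 lid x -90.6 z med 104.2 holder 0  gap 
90 lid x -91.1 z med 104.4 holder 0  gap (np.float64(87.8), np.float64(87.8))
105 lid x -74.0 z med 106.2 holder 0  gap 
peg [ -9.85376292  62.11984171 140.03151634] [-15.82004616  56.70060756 136.49226199] [ -4.48656767  67.51874126 143.3905535 ]
t 1.2 bin [556.6 500.7 238.8] yawrel -8.4 F bin [0. 0. 0.] gap 87.9
[-12.39, 12.93, -0.03] -30.7
[-12.39, 12.93, 2.87] -30.7
```

>>> apply_moves([
  [-12.39,12.93,-0.5],
  [-12.39,12.93,-0.5],
  [-12.39,12.93,-0.5],
  [-12.39,12.93,-0.5],
  [-12.39,12.93,-0.5],
], roll=[-30.7,-30.7,-30.7,-30.7,-30.7], grip=[0.3,0.3,0.3,0.3,0.3], force=5)

```text
t: 1.7
tool_pos: [341.1, 346.1, 245.9]
tool_rot: [3.141, -0.0, 1.714]
force: [0.4, -0.0, 0.2]
finger_gap: 50.3
```

```bash
python3 -c "
from h import *
rows([(-9.5,62,250,22.3)])"
```

```text
t 1.7 bin [357.4 346.5 245.9] yawrel 22.4 F bin [ 0.1 -0.4  0.2] gap 50.3
[-11.19, 3.08, -0.11] 0.1
```

>>> apply_moves([
  [-11.1,3.1,-0.1],
  [-11.1,3.1,-0.1],
  [-11.1,3.1,-0.1],
  [-11.1,3.1,-0.1],
  [-11.1,3.1,-0.1],
], roll=[0,0,0,0,0], grip=[0.3,0.3,0.3,0.3,0.3])

```text
t: 2.2
tool_pos: [441.6, 117.1, 248.2]
tool_rot: [3.141, -0.0, 1.712]
force: [0.9, 0.4, -0.1]
finger_gap: 26.4
```

```bash
python3 -c "
from h import *
rows([(-9.5,62,250,22.3)])"
```

```text
t 2.2 bin [160.  193.  248.2] yawrel 22.3 F bin [ 0.6 -0.8 -0.1] gap 26.4
[-5.16, 1.42, -0.04] -0.0
```

>>> apply_moves([
  [-5.16,1.42,0],
  [-5.16,1.42,0],
  [-5.16,1.42,0],
  [-5.16,1.42,0],
  [-5.16,1.42,0],
], roll=[0,0,0,0,0], grip=[0.3,0.3,0.3,0.3,0.3])

```text
t: 2.7
tool_pos: [527.5, -84.4, 247.6]
tool_rot: [3.141, 0.003, 1.702]
force: [-0.7, 0.1, -1.1]
finger_gap: 26.4
```

```bash
python3 - <<'E'
from h import *
import cv2
from rig import *
s=imaging.snapshot("top"); B=w2b(cloud(s)); 
w=imaging.snapshot("wrist"); cv2.imwrite("pics/w1.png",w["img"])
rows([(-9.5,62,150,22.3),(-9.5,62,125,22.3)])
E
```

```text
t 2.8 bin [-10.3  62.3 247.5] yawrel 21.9 F bin [ 1.   0.5 -0.3] gap 26.5
[0.02, 0.01, 2.44] -0.4
[0.02, 0.01, 3.06] -0.4
```

View pics/w1.png

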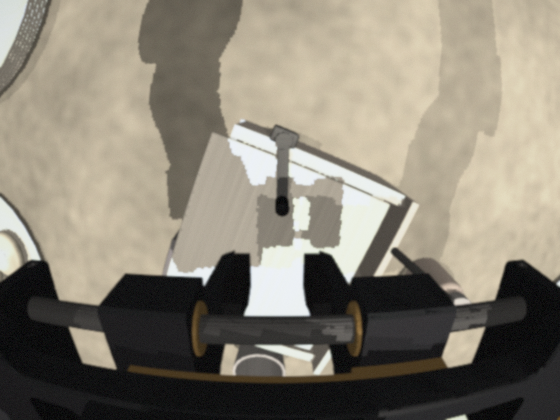

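>>> apply_moves([
  [0.09,0,1],
  [0.09,0,2],
  [0.09,0,2.5],
  [0.09,0,2.8],
  [0.09,0,3.05],
], roll=[0,0,0,0,0], grip=[0.4,0.4,0.4,0.4,0.4])

```text
t: 3.3
tool_pos: [525.5, -71.7, 125.6]
tool_rot: [3.141, -0.001, 1.715]
force: [0.6, -0.1, 0.1]
finger_gap: 35.2
```

```bash
python3 - <<'E'
from h import *
import cv2
from rig import *
w=imaging.snapshot("wrist"); cv2.imwrite("pics/w2.png",w["img"][150:400,100:460])
rows([(-9.5,62,125,22.3)])
E
```

```text
t 3.35 bin [ -3.   65.7 124.6] yawrel 22.4 F bin [ 0.4  0.4 -1.4] gap 35.5
[-0.19, 0.02, -0.01] 0.1
```

View pics/w2.png

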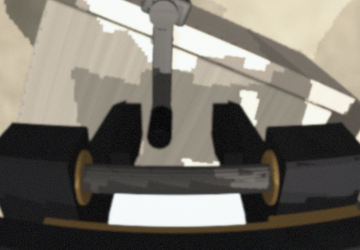

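```bash
cat >> h.py <<'E'
def arc(a0,a1,n,z=125,r=54):
    g=[]
    for a in np.linspace(a0,a1,n+1)[1:]:
        t=np.radians(a); g.append((-30+r*np.sin(t),112-r*np.cos(t),z,a-4))
    return g
E
python3 -c "
from h import *
rows(arc(30.2,56,5))"
```

```text
t 3.35 bin [ -3.   65.7 124.6] yawrel 22.4 F bin [ 0.4  0.4 -1.4] gap 35.5
[0.12, -0.01, -0.01] -9.0
[0.24, -0.04, -0.01] -14.1
[0.35, -0.09, -0.01] -19.3
[0.46, -0.14, -0.01] -24.5
[0.56, -0.2, -0.01] -29.6
```

>>> apply_moves([
  [0.12,-0.01,0],
  [0.24,-0.04,0],
  [0.35,-0.09,0],
  [0.46,-0.14,0],
  [0.56,-0.2,0],
], roll=[-8,-14,-19,-24,-29.6], grip=[0.25,0.25,0.25,0.25,0.25])

```text
t: 3.85
tool_pos: [515.7, -52.2, 127.1]
tool_rot: [3.139, 0.002, 2.232]
force: [0.0, -1.2, -1.1]
finger_gap: 22.0
```

```bash
python3 -c "
from h import *
rows(arc(56,84,5))"
```

```text
t 3.85 bin [ 14.   79.7 127.1] yawrel 52.1 F bin [-1.2 -0.3 -1.1] gap 22.0
[0.19, -0.03, 0.05] -5.5
[0.31, -0.06, 0.05] -11.1
[0.44, -0.1, 0.05] -16.7
[0.56, -0.16, 0.05] -22.3
[0.68, -0.22, 0.05] -27.9
```

>>> apply_moves([
  [0.15,-0.01,0],
  [0.28,-0.04,0],
  [0.4,-0.08,0],
  [0.52,-0.14,0],
  [0.63,-0.2,0],
], roll=[-5.5,-11,-16.5,-22,-28], grip=[0.25,0.25,0.25,0.25,0.25])

```text
t: 4.35
tool_pos: [494.2, -36.8, 127.2]
tool_rot: [3.139, 0.003, 2.722]
force: [0.7, -0.3, 0.4]
finger_gap: 22.0
```

```bash
python3 - <<'E'
from h import *
import cv2
from rig import *
w=imaging.snapshot("wrist"); cv2.imwrite("pics/w3.png",w["img"][150:400,100:460])
rows(arc(83,101,4))
E
```

```text
t 4.4 bin [ 23.6 105.2 127.1] yawrel 80.4 F bin [ 0.8 -0.3 -0.1] gap 21.9
[0.11, -0.01, 0.05] -3.1
[0.21, -0.03, 0.05] -7.6
[0.32, -0.05, 0.05] -12.1
[0.42, -0.09, 0.05] -16.6
```

View pics/w3.png

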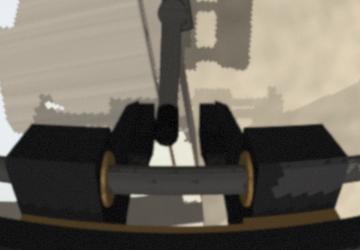

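>>> apply_moves([
  [0.11,-0.01,0],
  [0.21,-0.03,0],
  [0.32,-0.05,0],
  [0.42,-0.09,0],
  [0.42,-0.09,0],
], roll=[-3,-7.5,-12,-16.5,-16.5], grip=[0.25,0.25,0.25,0.25,0.25])

```text
t: 4.9
tool_pos: [475.8, -33.9, 126.3]
tool_rot: [3.142, 0.0, 3.005]
force: [-0.3, -0.2, 0.5]
finger_gap: 22.2
```

>>> apply_moves([
  [0,0,-0.3],
  [0,0,-1],
  [0,0,-2],
  [0,0,-2.6],
  [0,0,-2.6],
], roll=[0,0,0,0,0], grip=[0.35,0.35,0.35,0.35,0.35])

```text
t: 5.4
tool_pos: [477.9, -33.6, 232.9]
tool_rot: [3.141, 0.006, 3.002]
force: [0.2, -0.1, -0.6]
finger_gap: 30.9
```

```bash
python3 - <<'E'
from h import *
import cv2
from rig import *
s,p,R=cur(); 
w=imaging.snapshot("wrist"); cv2.imwrite("pics/w4.png",w["img"])
t=imaging.snapshot("top"); cv2.imwrite("pics/t4.png",t["img"][110:340,250:500])
rows([(-120,78,220,90)])
E
```

```text
t 5.5 bin [ 21.5 122.6 230. ] yawrel 96.2 F bin [-0.4 -0.  -0.4] gap 30.7
[-0.72, -3.64, 0.25] 6.2
```

View pics/w4.png

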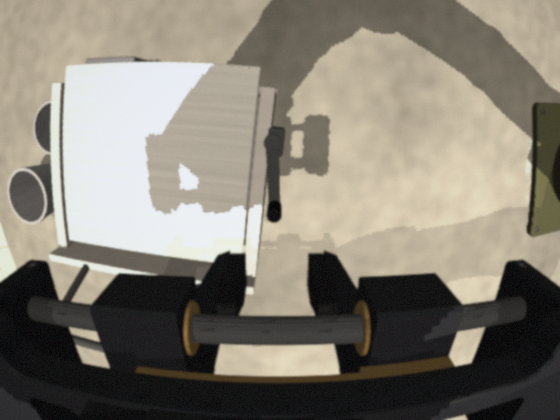

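View pics/t4.png

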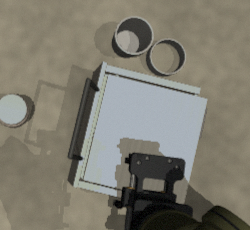

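>>> apply_moves([
  [-0.72,-3.6,0],
  [-0.72,-3.6,0],
  [-0.72,-3.6,0],
  [-0.72,-3.6,0],
  [-0.72,-3.6,0],
], roll=[6.2,6.2,6.2,6.2,6.2], grip=[1,1,1,1,1])

```text
t: 6.0
tool_pos: [483.8, -181.6, 228.2]
tool_rot: [3.141, -0.003, 2.893]
force: [-0.2, 0.5, 0.4]
finger_gap: 68.7
```

```bash
python3 - <<'E'
from h import *
import cv2
from rig import *
w=imaging.snapshot("wrist"); cv2.imwrite("pics/w5.png",w["img"])
rows([(-116,78.5,110,90),(-116,78.5,82,90)])
E
```

```text
t 6.05 bin [-117.5   78.9  228.7] yawrel 90.1 F bin [ 1.1 -0.3  0.5] gap 72.9
[-0.02, 0.03, 2.97] 0.1
[-0.02, 0.03, 3.67] 0.1
```

View pics/w5.png

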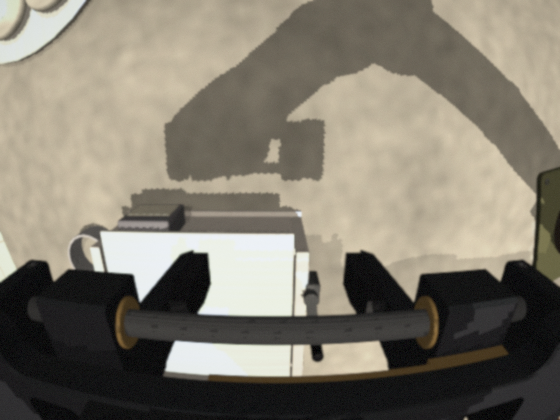

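>>> apply_moves([
  [0,0,1],
  [0,0,2],
  [0,0,2.8],
  [0,0,3.4],
  [0,0,3.65],
], roll=[0,0,0,0,0], grip=[1,1,1,1,1])

```text
t: 6.55
tool_pos: [483.7, -178.0, 81.7]
tool_rot: [3.141, -0.004, 2.901]
force: [-0.3, -0.0, -0.6]
finger_gap: 88.1
```

```bash
python3 - <<'E'
from h import *
import cv2
from rig import *
w=imaging.snapshot("wrist"); cv2.imwrite("pics/w6.png",w["img"][120:400,60:500])
rows([(-101,78.5,82,90),(-93,78.5,82,90)])
E
```

```text
t 6.6 bin [-116.1   79.8   81.5] yawrel 90.3 F bin [ 0.1  0.3 -0.5] gap 88.1
[-0.03, 0.38, -0.01] 0.3
[-0.04, 0.58, -0.01] 0.3
```

View pics/w6.png

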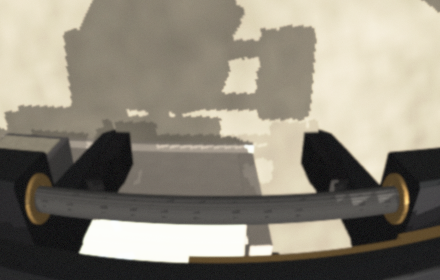

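>>> apply_moves([
  [-0.03,0.2,0],
  [-0.03,0.35,0],
  [-0.03,0.42,0],
  [-0.03,0.48,0],
  [-0.03,0.53,0],
], roll=[0,0,0,0,0], grip=[1,1,1,1,1])

```text
t: 7.1
tool_pos: [491.4, -161.4, 84.5]
tool_rot: [-3.14, 0.001, 2.895]
force: [-1.0, -3.3, 1.8]
finger_gap: 88.0
```

```bash
python3 - <<'E'
from h import *
rows([(-93,78.5,82,90)])
from rig import *
for i in range(3):
    imaging.snapshot("wrist"); rows([(-93,78.5,82,90)])
E
```

```text
t 7.1 bin [-97.8  76.4  84.5] yawrel 90.1 F bin [-3.5  0.1  1.8] gap 88.0
[0.05, 0.12, 0.06] 0.1
t 7.15 bin [-97.2  76.6  84.4] yawrel 90.1 F bin [-3.  -0.8  2.2] gap 88.2
[0.05, 0.11, 0.06] 0.1
t 7.2 bin [-97.2  76.6  84.3] yawrel 90.1 F bin [-2.4 -0.1  2.3] gap 88.4
[0.05, 0.1, 0.06] 0.1
t 7.25 bin [-97.2  76.6  84.1] yawrel 90.1 F bin [-1.3 -0.   2. ] gap 88.1
[0.05, 0.1, 0.05] 0.1
```

```bash
python3 - <<'E'
from h import *
from rig import *
import cv2
t=imaging.snapshot("top"); B=w2b(cloud(t)); cv2.imwrite("pics/t7.png",cv2.resize(t["img"][160:330,310:480],None,fx=3.5,fy=3.5))
B=B.reshape(-1,3); B=B[~np.isnan(B[:,0])]
for y in range(-90,100,15):
    k=B[abs(B[:,1]-y)<5]; l=k[(k[:,2]>102)&(k[:,2]<108)]
    if len(l): print(y,l[:,0].min().round(1),l[:,0].max().round(1))
E
```

```text
-90 -88.5 105.0
-75 -88.5 105.3
-60 -88.6 105.1
-45 -88.2 105.0
-30 -88.2 105.2
-15 -86.5 256.4
0 -85.6 263.2
15 -78.4 259.9
30 -100.8 254.5
45 -87.2 105.6
60 -86.4 105.4
75 -87.0 105.8
90 -86.8 105.7
```

View pics/t7.png

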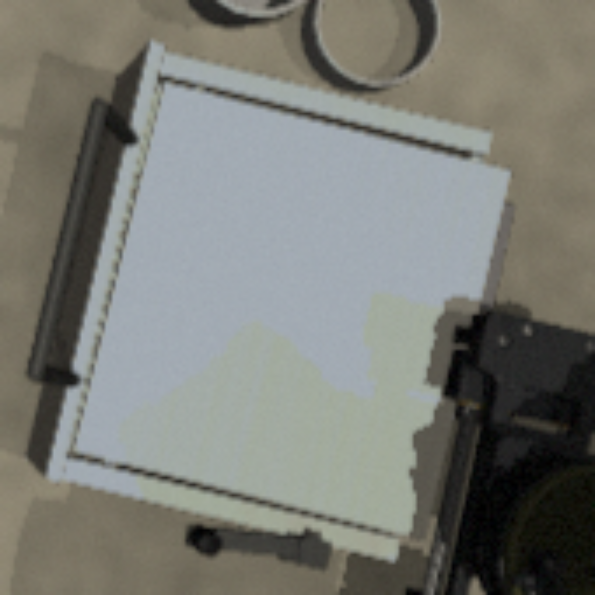

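>>> apply_moves([
  [0,0.04,0],
  [0,0.07,0],
  [0,0.1,0],
  [0,0.12,0],
  [0,0.12,0],
], roll=[0,0,0,0,0], grip=[1,1,1,1,1])

```text
t: 7.8
tool_pos: [491.9, -156.7, 83.8]
tool_rot: [-3.14, -0.001, 2.896]
force: [-1.7, -5.8, 2.5]
finger_gap: 88.2
```

```bash
python3 - <<'E'
from h import *
rows([(-93,78.5,82,90)])
from rig import *
t=imaging.snapshot("top"); B=w2b(cloud(t)).reshape(-1,3); B=B[~np.isnan(B[:,0])]
rows([(-93,78.5,82,90)])
for y in range(-90,100,20):
    k=B[abs(B[:,1]-y)<5]; l=k[(k[:,2]>102)&(k[:,2]<108)]
    if len(l): print(y,l[:,0].min().round(1))
E
```

```text
t 7.8 bin [-93.1  77.1  83.8] yawrel 90.1 F bin [-6.1  0.3  2.5] gap 88.2
[0.04, 0.0, 0.04] 0.1
t 7.85 bin [-93.1  77.1  83.8] yawrel 90.1 F bin [-5.3 -0.6  3. ] gap 88.2
[0.03, 0.0, 0.04] 0.1
-90 -85.1
-70 -84.6
-50 -85.0
-30 -84.5
-10 -80.0
10 -75.5
30 -85.1
50 -82.5
70 -82.4
90 -82.6
```

>>> apply_moves([
  [0,0.0,-0.05],
  [0,0.0,-0.1],
  [0,0.01,-0.15],
  [0,0.01,-0.2],
  [0,0.01,-0.25],
], roll=[0,0,0,0,0], grip=[1,1,1,1,1])

```text
t: 8.35
tool_pos: [492.5, -156.3, 93.7]
tool_rot: [-3.14, -0.0, 2.895]
force: [1.0, -5.3, -0.0]
finger_gap: 88.5
```

```bash
cat >> h.py <<'E'
def lid(name=None):
    from rig import imaging
    import cv2
    t=imaging.snapshot("top"); B=w2b(cloud(t))
    if name: cv2.imwrite("pics/"+name,cv2.resize(t["img"][100:340,230:500],None,fx=2.5,fy=2.5))
    B=B.reshape(-1,3); B=B[~np.isnan(B[:,0])]
    for x in (-75,-50,-20,20,50,80):
        print(x,[ (round(float(np.median(k[:,2])),1) if len(k)>3 else None) for y in (-80,-50,-20,50,75) for k in [B[(abs(B[:,0]-x)<5)&(abs(B[:,1]-y)<6)]]])
E
python3 - <<'E'
from h import *
rows([(-93,78.5,82,90)])
lid()
rows([(-93,78.5,82,90)])
E
```

```text
t 8.35 bin [-92.6  76.6  93.7] yawrel 90.1 F bin [-4.9 -2.3 -0. ] gap 88.5
[0.05, -0.01, 0.29] 0.1
-75 [112.6, 112.6, 113.7, 357.5, 455.9]
-50 [111.5, 111.4, 112.0, 112.5, 434.4]
-20 [109.7, 110.0, 109.9, 111.5, 110.8]
20 [107.4, 107.6, 108.1, 108.5, 108.3]
50 [105.6, 105.5, 105.8, 107.0, 106.5]
80 [104.5, 104.6, 104.4, 104.9, 104.9]
t 8.4 bin [-92.6  76.5  94. ] yawrel 90.1 F bin [-4.  -1.9 -0.3] gap 88.0
[0.05, -0.01, 0.3] 0.1
```

>>> apply_moves([
  [0,0.01,-0.12],
  [0,0.02,-0.25],
  [0,0.03,-0.37],
  [0,0.05,-0.5],
  [0,0.07,-0.62],
], roll=[0,0,0,0,0], grip=[1,1,1,1,1])

```text
t: 8.9
tool_pos: [493.7, -153.5, 118.8]
tool_rot: [-3.141, 0.001, 2.896]
force: [1.1, -5.4, -0.5]
finger_gap: 88.4
```

```bash
python3 - <<'E'
from h import *
rows([])
lid("t9.png")
rows([])
E
```

```text
t 8.9 bin [-89.6  76.2 118.8] yawrel 90.1 F bin [-5.  -2.4 -0.5] gap 88.4
-75 [135.4, 136.3, 137.5, 404.5, 482.0]
-50 [130.8, 131.4, 132.1, 133.9, 367.3]
-20 [123.8, 125.3, 125.5, 127.5, 127.8]
20 [115.8, 116.2, 117.5, 119.5, 119.7]
50 [109.2, 110.7, 111.4, 113.4, 113.4]
80 [103.0, 103.6, 105.2, 106.8, 107.3]
t 8.95 bin [-89.4  75.9 119.4] yawrel 90.1 F bin [-5.6 -1.3  0.1] gap 88.1
```

>>> apply_moves([
  [0,0.04,-0.16],
  [0,0.08,-0.32],
  [0,0.14,-0.48],
  [0,0.21,-0.64],
  [0,0.28,-0.8],
], roll=[0,0,0,0,0], grip=[1,1,1,1,1])

```text
t: 9.45
tool_pos: [496.7, -144.1, 151.1]
tool_rot: [-3.139, 0.002, 2.894]
force: [1.1, -8.9, 1.1]
finger_gap: 87.8
```

```bash
python3 - <<'E'
from h import *
rows([])
lid("t10.png")
rows([])
E
```

```text
t 9.45 bin [-79.7  75.6 151.1] yawrel 90.0 F bin [-8.3 -3.3  1.1] gap 87.8
-75 [166.8, 166.6, 256.4, None, None]
-50 [158.6, 159.9, 161.8, 411.1, 505.9]
-20 [145.2, 146.6, 148.3, 151.9, 479.9]
20 [128.3, 129.9, 131.0, 134.5, 135.9]
50 [115.6, 116.9, 118.4, 122.0, 123.3]
80 [102.6, 104.7, 105.6, 109.1, 110.0]
t 9.5 bin [-79.   75.  152.1] yawrel 90.0 F bin [-8.4 -2.9  2.6] gap 88.3
```

View pics/t10.png

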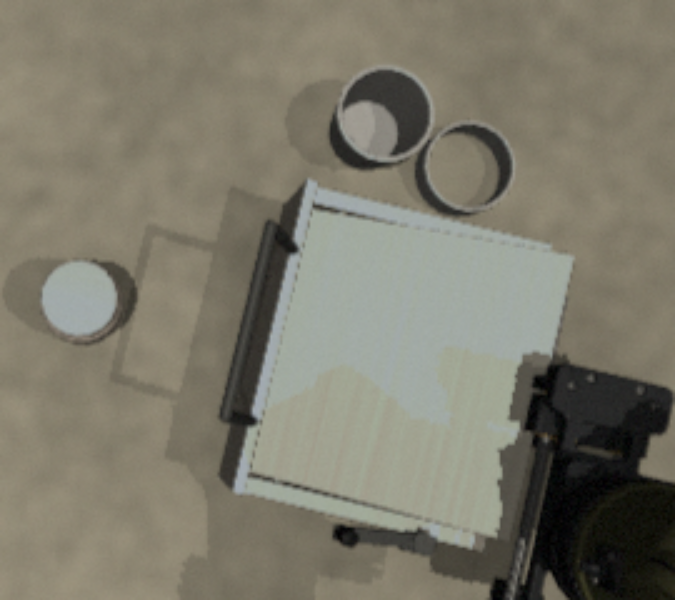

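>>> apply_moves([
  [0,0.03,-0.14],
  [0,0.1,-0.28],
  [0,0.18,-0.42],
  [0,0.27,-0.55],
  [0,0.36,-0.67],
], roll=[0,0,0,0,0], grip=[1,1,1,1,1])

```text
t: 10.0
tool_pos: [499.5, -127.3, 177.9]
tool_rot: [3.141, 0.0, 2.897]
force: [-0.6, -3.8, 0.3]
finger_gap: 87.9
```

```bash
python3 - <<'E'
from h import *
rows([])
lid("t11.png")
rows([])
from rig import *
import cv2
cv2.imwrite("pics/s11.png",cv2.resize(imaging.snapshot("scene")["img"][80:300,150:400],None,fx=3,fy=2.7))
E
```

```text
t 10.0 bin [-62.7  77.  177.9] yawrel 90.2 F bin [-3.9 -0.3  0.3] gap 87.9
-75 [None, None, 282.2, None, None]
-50 [190.7, 191.5, 190.8, 464.9, 540.4]
-20 [171.2, 171.4, 171.3, 172.1, 524.7]
20 [143.7, 143.4, 144.3, 144.1, 143.7]
50 [122.9, 123.4, 122.7, 122.4, 123.8]
80 [101.3, 102.2, 101.3, 102.2, 102.2]
t 10.05 bin [-61.9  76.7 178.6] yawrel 90.2 F bin [-4.5  0.4  2.7] gap 88.4
```

View pics/s11.png

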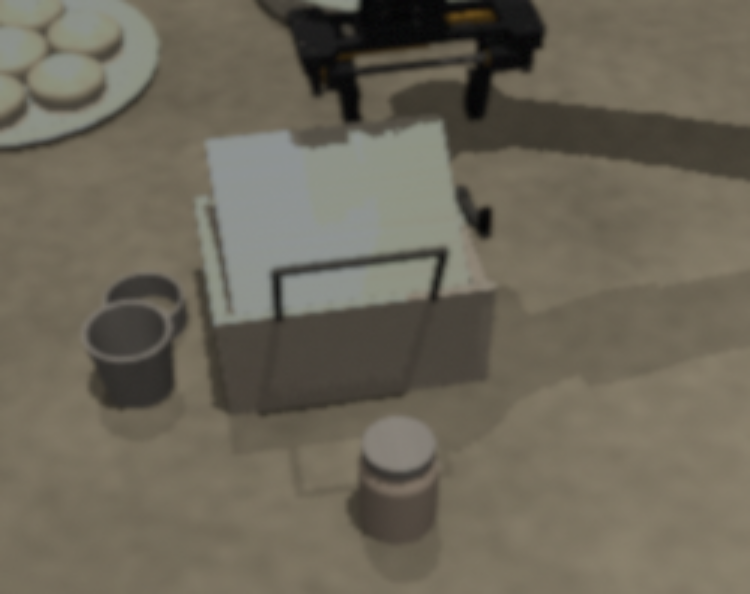

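>>> apply_moves([
  [0,0.13,-0.16],
  [0,0.28,-0.31],
  [0,0.47,-0.49],
  [0,0.64,-0.62],
  [0,0.8,-0.72],
], roll=[0,0,0,0,0], grip=[1,1,1,1,1])

```text
t: 10.6
tool_pos: [507.4, -94.9, 206.9]
tool_rot: [3.14, 0.0, 2.899]
force: [0.4, -0.0, -0.6]
finger_gap: 88.0
```

```bash
python3 - <<'E'
from h import *
rows([])
lid("t12.png")
rows([])
E
```

```text
t 10.6 bin [-29.4  77.2 206.9] yawrel 90.3 F bin [ 0.1 -0.4 -0.6] gap 88.0
-75 [97.6, 97.6, None, None, None]
-50 [None, None, None, None, None]
-20 [219.0, 218.7, 219.9, 558.9, 570.1]
20 [177.1, 175.9, 176.0, 176.8, 549.6]
50 [139.0, 139.4, 138.8, 139.7, 139.8]
80 [101.1, 101.4, 101.9, 101.1, 102.6]
t 10.65 bin [-28.1  76.9 207.4] yawrel 90.3 F bin [-0.1 -0.2  0.6] gap 88.0
```

View pics/t12.png

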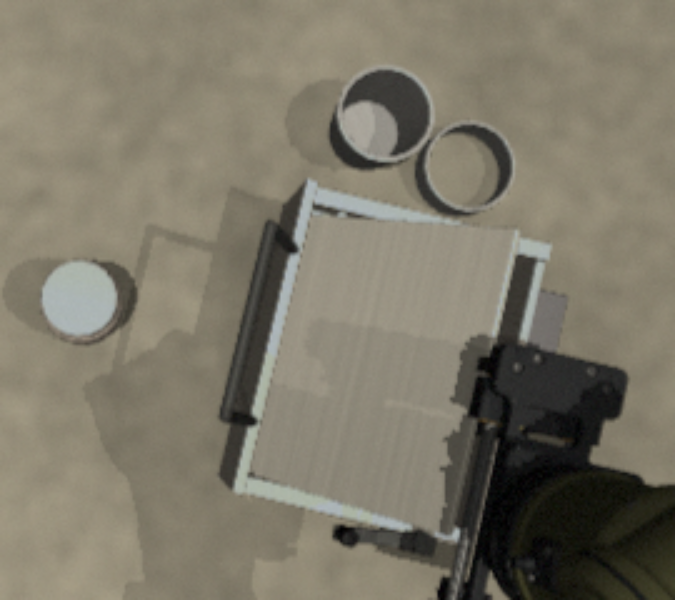

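```bash
cat >> h.py <<'E'
def rollgoals(phis,X0,yA,z):
    g=[]
    for p in phis:
        t=np.radians(p); h=6.4*np.sin(t)+10.5*np.cos(t)
        g.append((X0-h+50.5*np.sin(t), yA+50.5*np.cos(t), z, 90-p))
    return g
E
python3 - <<'E'
from h import *
rows(rollgoals([8,16,24,32,40],-17.2,26.5,207))
E
```

```text
t 10.65 bin [-28.1  76.9 207.4] yawrel 90.3 F bin [-0.1 -0.2  0.6] gap 88.0
[-0.01, 0.17, 0.01] 8.3
[-0.05, 0.32, 0.01] 16.3
[-0.11, 0.48, 0.01] 24.3
[-0.19, 0.63, 0.01] 32.3
[-0.3, 0.78, 0.01] 40.3
```

>>> apply_moves([
  [-0.01,0.17,0],
  [-0.05,0.32,0],
  [-0.11,0.48,0],
  [-0.19,0.63,0],
  [-0.3,0.78,0],
], roll=[8,16,24,32,40], grip=[1,1,1,1,1])

```text
t: 11.15
tool_pos: [526.4, -68.1, 206.2]
tool_rot: [3.141, -0.001, 2.194]
force: [-0.0, -0.2, -0.6]
finger_gap: 88.1
```

```bash
python3 - <<'E'
from h import *
rows([])
lid("t13.png")
rows(rollgoals([48,56,64,72,80],-17.2,26.5,207))
E
```

```text
t 11.15 bin [  1.2  65.4 206.2] yawrel 49.9 F bin [-0.2 -0.  -0.6] gap 88.1
-75 [97.2, 96.9, 98.3, None, None]
-50 [None, None, 310.1, None, None]
-20 [219.2, 219.0, 273.5, 585.7, 603.7]
20 [175.9, 177.4, 177.1, 560.3, 571.1]
50 [138.8, 139.0, 140.0, 538.8, 544.7]
80 [101.7, 102.2, 101.1, 101.8, 102.2]
t 11.2 bin [  2.9  64.5 206.5] yawrel 49.7 F bin [ 0.6 -0.6  0.4] gap 88.1
[0.01, 0.18, -0.01] 7.7
[-0.01, 0.36, -0.01] 15.7
[-0.06, 0.54, -0.01] 23.7
[-0.13, 0.72, -0.01] 31.7
[-0.21, 0.88, -0.01] 39.7
```

View pics/t13.png

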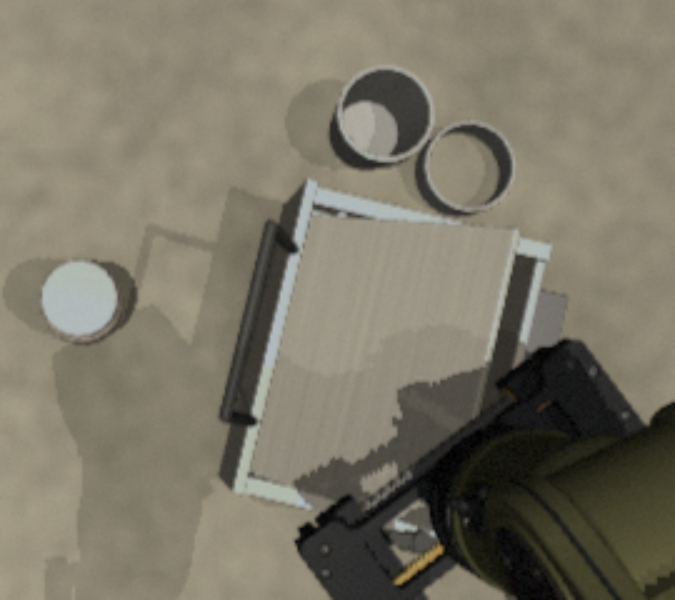

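>>> apply_moves([
  [0.01,0.18,0],
  [-0.01,0.36,0],
  [-0.06,0.54,0],
  [-0.13,0.72,0],
  [-0.21,0.88,0],
], roll=[7.7,15.7,23.7,31.7,39.7], grip=[1,1,1,1,1])

```text
t: 11.7
tool_pos: [559.8, -54.5, 206.0]
tool_rot: [-3.141, -0.001, 1.504]
force: [-0.4, 0.3, -0.3]
finger_gap: 87.9
```

```bash
python3 - <<'E'
from h import *
rows([])
lid("t14.png")
rows(rollgoals([85,90],-16.7,26.5,207))
from rig import *
import cv2
cv2.imwrite("pics/w14.png",imaging.snapshot("wrist")["img"])
E
```

```text
t 11.7 bin [ 22.6  36.3 206. ] yawrel 10.4 F bin [ 0.2  0.5 -0.3] gap 87.9
-75 [97.8, 95.6, None, None, None]
-50 [None, None, None, None, None]
-20 [219.2, 219.0, 219.4, None, None]
20 [176.7, 175.6, 179.3, 603.5, 621.8]
50 [138.9, 138.4, 138.8, 584.9, 564.2]
80 [100.9, 101.0, 100.4, 292.6, 310.6]
t 11.75 bin [ 23.5  35.1 206.2] yawrel 10.1 F bin [ 1.1 -1.1  0.4] gap 88.0
[0.05, 0.12, -0.02] 5.1
[0.06, 0.23, -0.02] 10.1
```

View pics/w14.png

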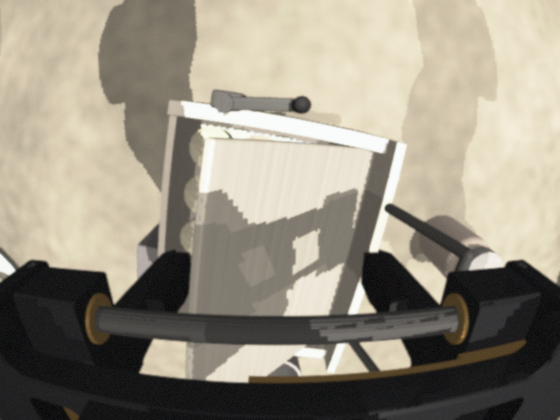

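>>> apply_moves([
  [0.05,0.12,-0.1],
  [0.06,0.23,-0.2],
  [0.16,0.24,-0.3],
  [0.26,0.26,-0.4],
  [0.36,0.27,-0.5],
], roll=[5,10,10,10,10], grip=[1,1,1,1,1])

```text
t: 12.3
tool_pos: [571.1, -41.4, 226.4]
tool_rot: [-3.141, -0.0, 1.335]
force: [0.5, -1.6, -0.8]
finger_gap: 87.6
```

```bash
python3 - <<'E'
from h import *
rows([])
lid("t15.png")
rows([])
from rig import *
import cv2
cv2.imwrite("pics/w15.png",imaging.snapshot("wrist")["img"])
E
```

```text
t 12.3 bin [ 38.1  28.7 226.4] yawrel 0.6 F bin [-1.5 -0.9 -0.8] gap 87.6
-75 [99.1, None, None, None, None]
-50 [58.6, None, None, None, None]
-20 [None, None, None, None, None]
20 [196.4, 195.8, 573.7, 633.8, 654.5]
50 [150.2, 151.0, 150.4, 613.6, 621.2]
80 [104.9, 104.1, 104.7, 561.5, 107.4]
t 12.35 bin [ 39.2  28.4 227.1] yawrel 0.7 F bin [0.1 0.7 0.7] gap 88.0
```

View pics/w15.png

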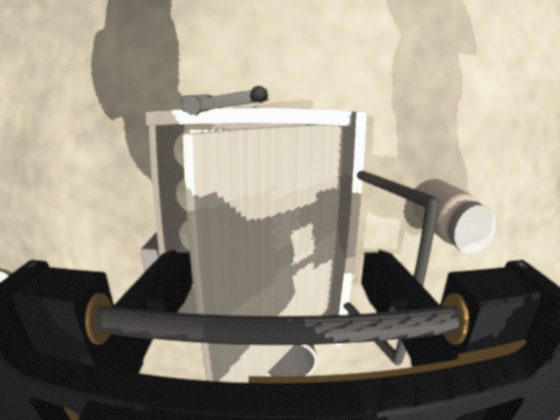

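>>> apply_moves([
  [0.02,0,0.12],
  [0.06,0,0.25],
  [0.16,0,0.25],
  [0.26,0,0.2],
  [0.36,0,0.15],
], roll=[0,0,0,0,0], grip=[1,1,1,1,1])

```text
t: 12.9
tool_pos: [574.9, -27.1, 220.3]
tool_rot: [-3.141, -0.0, 1.332]
force: [-0.1, -0.9, -0.1]
finger_gap: 88.2
```

```bash
python3 - <<'E'
from h import *
rows([])
lid("t16.png")
rows([])
from rig import *
import cv2
cv2.imwrite("pics/s16.png",cv2.resize(imaging.snapshot("scene")["img"][80:300,150:400],None,fx=3,fy=2.7))
E
```

```text
t 12.9 bin [ 52.9  28.5 220.3] yawrel 0.5 F bin [-0.9 -0.2 -0.1] gap 88.2
-75 [97.3, None, None, None, None]
-50 [57.8, None, None, None, None]
-20 [None, None, None, None, None]
20 [223.7, 223.4, None, 631.0, 656.6]
50 [166.5, 167.2, 552.7, 620.6, 635.2]
80 [111.1, 110.4, 113.1, 600.2, 564.6]
t 12.95 bin [ 54.1  28.3 220.8] yawrel 0.6 F bin [-0.1  0.2  0.9] gap 88.2
```

View pics/s16.png

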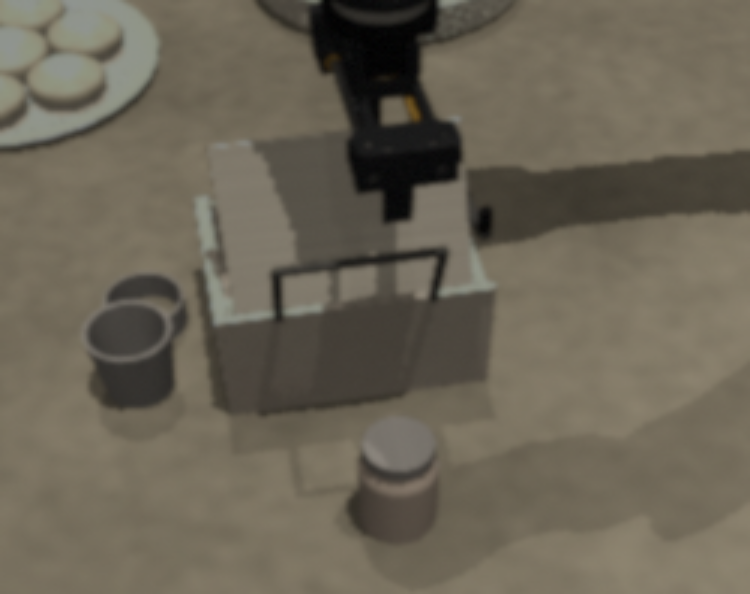

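>>> apply_moves([
  [0.1,0,-0.05],
  [0.22,0,-0.13],
  [0.34,0,-0.2],
  [0.46,0,-0.27],
  [0.58,0,-0.33],
], roll=[0,0,0,0,0], grip=[1,1,1,1,1])

```text
t: 13.5
tool_pos: [580.6, -4.6, 233.8]
tool_rot: [3.141, -0.0, 1.332]
force: [0.1, -1.5, -1.0]
finger_gap: 87.9
```

```bash
python3 - <<'E'
from h import *
rows([])
lid("t17.png")
rows([])
from rig import *
import cv2
cv2.imwrite("pics/w17.png",imaging.snapshot("wrist")["img"])
E
```

```text
t 13.5 bin [ 76.1  28.4 233.8] yawrel 0.5 F bin [-1.4 -0.5 -1. ] gap 87.9
-75 [None, None, None, None, None]
-50 [None, None, None, None, None]
-20 [None, None, None, None, None]
20 [None, None, None, 624.3, 664.5]
50 [209.7, 210.7, None, 640.4, 661.4]
80 [125.4, 127.0, 137.8, 624.6, 633.4]
t 13.55 bin [ 77.3  28.3 234.2] yawrel 0.5 F bin [-0.  -0.2  0.1] gap 88.1
```

View pics/w17.png

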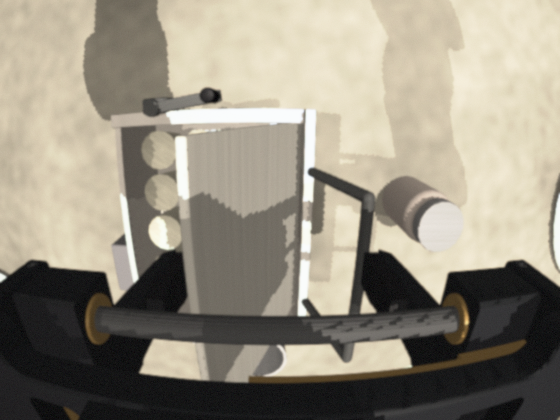

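>>> apply_moves([
  [-0.09,0,0],
  [-0.19,0,0],
  [-0.29,0,0],
  [-0.39,0,0],
  [-0.49,0,0],
], roll=[0,0,0,0,0], grip=[0.91,0.82,0.73,0.64,0.55])

```text
t: 14.1
tool_pos: [575.5, -25.0, 233.4]
tool_rot: [-3.141, 0.0, 1.331]
force: [-1.7, -0.5, -0.3]
finger_gap: 50.3
```

```bash
python3 - <<'E'
from h import *
rows([])
lid("t18.png")
rows([])
E
```

```text
t 14.1 bin [ 55.1  28.3 233.4] yawrel 0.4 F bin [-0.9  1.5 -0.3] gap 50.3
-75 [97.1, None, None, None, None]
-50 [57.7, None, None, None, None]
-20 [None, None, None, None, None]
20 [None, None, None, 640.3, 665.4]
50 [203.8, 204.9, 567.9, 632.6, 647.1]
80 [123.8, 124.6, 125.3, 615.1, 586.4]
t 14.15 bin [ 54.1  28.3 233.3] yawrel 0.4 F bin [-1.  -0.3 -0.6] gap 48.8
```

>>> apply_moves([
  [0.05,0,-0.03],
  [0.1,0,-0.07],
  [0.15,0,-0.11],
  [0.2,0,-0.14],
  [0.25,0,-0.17],
], roll=[0,0,0,0,0], grip=[0.48,0.41,0.35,0.29,0.23])

```text
t: 14.65
tool_pos: [578.3, -14.0, 240.4]
tool_rot: [3.141, -0.0, 1.332]
force: [0.1, -0.5, -0.7]
finger_gap: 20.9
```

```bash
python3 - <<'E'
from h import *
rows([])
lid("t19.png")
rows([])
from rig import *
import cv2
cv2.imwrite("pics/w19.png",imaging.snapshot("wrist")["img"])
E
```

```text
t 14.65 bin [ 66.3  28.4 240.4] yawrel 0.5 F bin [-0.4 -0.2 -0.7] gap 20.9
-75 [None, None, None, None, None]
-50 [58.1, None, None, None, None]
-20 [None, None, None, None, None]
20 [None, None, None, 640.9, 668.6]
50 [None, None, 592.4, 643.4, 661.5]
80 [159.5, 161.3, 164.6, 624.0, 631.5]
t 14.7 bin [ 66.8  28.3 240.6] yawrel 0.5 F bin [-0.7 -0.2  0.1] gap 20.5
```

View pics/w19.png

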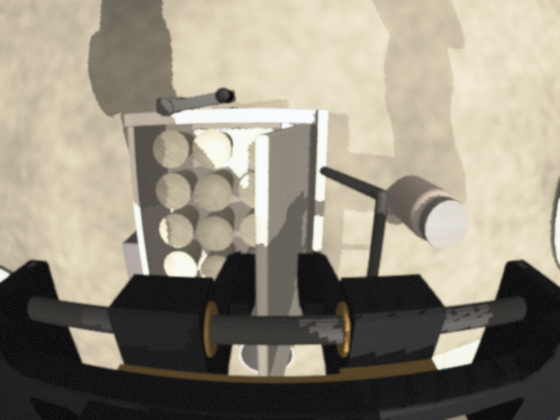

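>>> apply_moves([
  [0.12,0,-0.03],
  [0.24,0,-0.05],
  [0.36,0,-0.06],
  [0.48,0,-0.06],
  [0.6,0,-0.06],
], roll=[0,0,0,0,0], grip=[0.23,0.23,0.23,0.23,0.23])

```text
t: 15.25
tool_pos: [583.9, 9.4, 242.6]
tool_rot: [-3.142, -0.0, 1.332]
force: [-0.1, -0.7, 0.1]
finger_gap: 20.1
```

```bash
python3 - <<'E'
from h import *
rows([])
from rig import *
import cv2
cv2.imwrite("pics/w20.png",imaging.snapshot("wrist")["img"])
rows([])
E
```

```text
t 15.25 bin [ 90.4  28.6 242.6] yawrel 0.5 F bin [-0.7 -0.   0.1] gap 20.1
t 15.3 bin [ 91.6  28.7 242.7] yawrel 0.5 F bin [-1.   0.5  0.9] gap 20.6
```

View pics/w20.png

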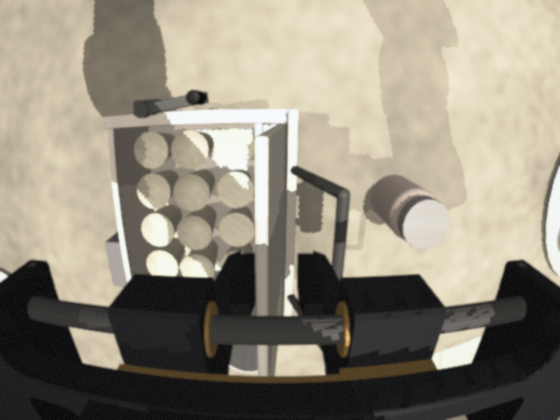

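>>> apply_moves([
  [0.1,0,0],
  [0.2,0,0.01],
  [0.3,0,0.03],
  [0.4,0,0.05],
  [0.5,0,0.07],
], roll=[0,0,0,0,0], grip=[0.23,0.23,0.23,0.23,0.23])

```text
t: 15.8
tool_pos: [588.6, 28.3, 239.8]
tool_rot: [-3.142, 0.0, 1.331]
force: [0.1, -0.0, 0.8]
finger_gap: 20.1
```

```bash
python3 - <<'E'
from h import *
rows([])
from rig import *
import cv2
cv2.imwrite("pics/w21.png",imaging.snapshot("wrist")["img"])
rows([])
E
```

```text
t 15.8 bin [109.9  28.7 239.8] yawrel 0.5 F bin [-0.  -0.1  0.8] gap 20.1
t 15.85 bin [111.   28.9 239.7] yawrel 0.5 F bin [ 0.8 -0.4 -0.2] gap 20.1
```

View pics/w21.png

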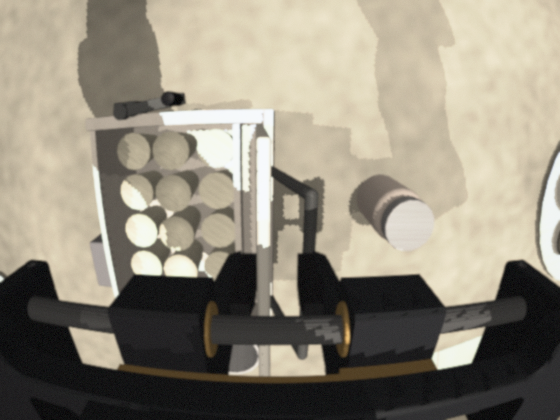

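>>> apply_moves([
  [0.09,0,0.02],
  [0.18,0,0.04],
  [0.27,0,0.07],
  [0.36,0,0.1],
  [0.44,0,0.13],
], roll=[0,0,0,0,0], grip=[0.23,0.23,0.23,0.23,0.23])

```text
t: 16.35
tool_pos: [592.8, 45.7, 234.5]
tool_rot: [-3.142, -0.0, 1.332]
force: [0.2, 0.1, 0.3]
finger_gap: 20.3
```

```bash
python3 - <<'E'
from h import *
rows([])
from rig import *
import cv2
cv2.imwrite("pics/w22.png",imaging.snapshot("wrist")["img"])
rows([])
cv2.imwrite("pics/s22.png",cv2.resize(imaging.snapshot("scene")["img"][80:300,150:400],None,fx=3,fy=2.7))
E
```

```text
t 16.35 bin [127.8  28.9 234.5] yawrel 0.5 F bin [ 0.1 -0.2  0.3] gap 20.3
t 16.4 bin [128.6  29.1 234.4] yawrel 0.5 F bin [ 0.2  0.3 -0.1] gap 20.5
```

View pics/w22.png

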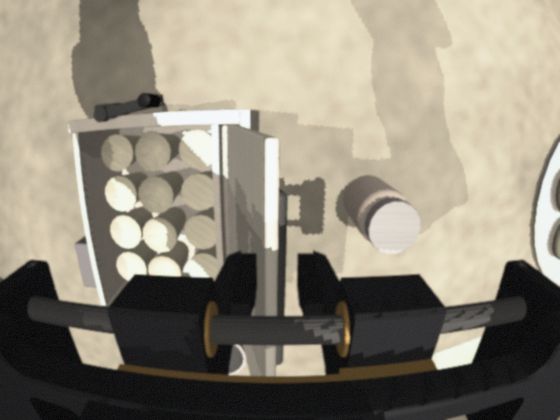

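View pics/s22.png

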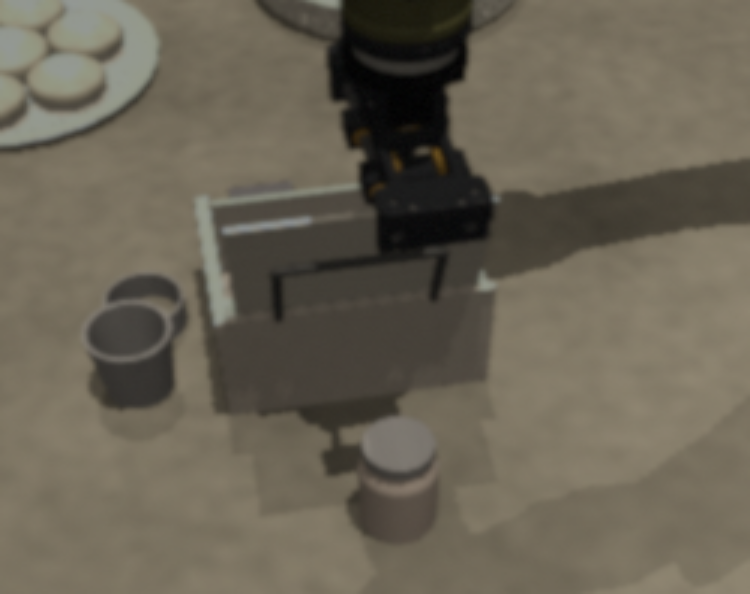

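>>> apply_moves([
  [0.06,0,0.01],
  [0.12,0,0.02],
  [0.18,0,0.03],
  [0.24,0,0.04],
  [0.3,0,0.05],
], roll=[0,0,0,0,0], grip=[0.23,0.23,0.23,0.23,0.23])

```text
t: 16.95
tool_pos: [595.2, 55.4, 232.6]
tool_rot: [-3.141, 0.003, 1.331]
force: [-1.8, -5.0, 3.0]
finger_gap: 20.3
```

```bash
python3 - <<'E'
from h import *
rows([])
from rig import *
import cv2
cv2.imwrite("pics/w23.png",imaging.snapshot("wrist")["img"])
rows([])
t=imaging.snapshot("top"); cv2.imwrite("pics/t23.png",cv2.resize(t["img"][100:340,230:500],None,fx=2.5,fy=2.5)); B=w2b(cloud(t)).reshape(-1,3); B=B[~np.isnan(B[:,0])]
for y in (-85,-70,-50,-30):
    k=B[(abs(B[:,1]-y)<5)&(B[:,0]>70)&(B[:,0]<170)&(B[:,2]>110)]; o=np.argsort(k[:,0]); print(y,k[o][::max(1,len(o)//10),][:,[0,2]].round(0).tolist())
E
```

```text
t 16.95 bin [137.8  28.9 232.6] yawrel 0.4 F bin [-5.3  0.5  3. ] gap 20.3
t 17.0 bin [137.7  28.9 232.7] yawrel 0.4 F bin [-5.3  0.3  2.5] gap 20.2
-85 [[87.0, 112.0], [97.0, 144.0], [103.0, 161.0], [108.0, 176.0], [112.0, 190.0], [117.0, 204.0], [121.0, 219.0], [125.0, 228.0], [129.0, 243.0], [133.0, 247.0], [136.0, 250.0]]
-70 [[103.0, 161.0], [111.0, 186.0], [114.0, 195.0], [118.0, 206.0], [121.0, 215.0], [125.0, 227.0], [127.0, 235.0], [130.0, 243.0], [133.0, 250.0], [135.0, 246.0], [137.0, 247.0]]
-50 [[125.0, 229.0], [128.0, 237.0], [130.0, 245.0], [132.0, 248.0], [132.0, 246.0], [133.0, 249.0], [134.0, 246.0], [135.0, 248.0], [135.0, 248.0], [136.0, 246.0], [137.0, 246.0], [137.0, 250.0]]
-30 [[127.0, 578.0], [129.0, 573.0], [130.0, 575.0], [130.0, 571.0], [131.0, 569.0], [131.0, 573.0], [132.0, 572.0], [132.0, 566.0], [132.0, 569.0], [133.0, 569.0], [134.0, 566.0], [134.0, 563.0], [135.0, 568.0], [136.0, 565.0]]
```

View pics/w23.png

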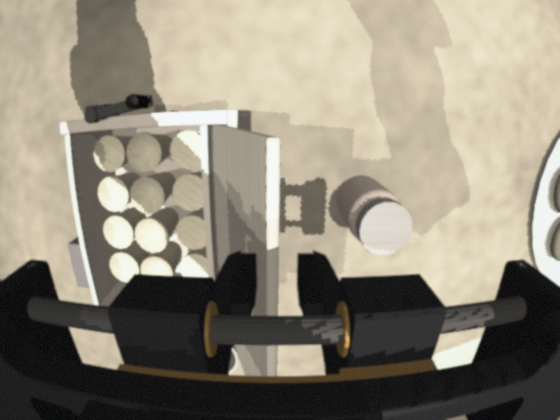

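View pics/t23.png

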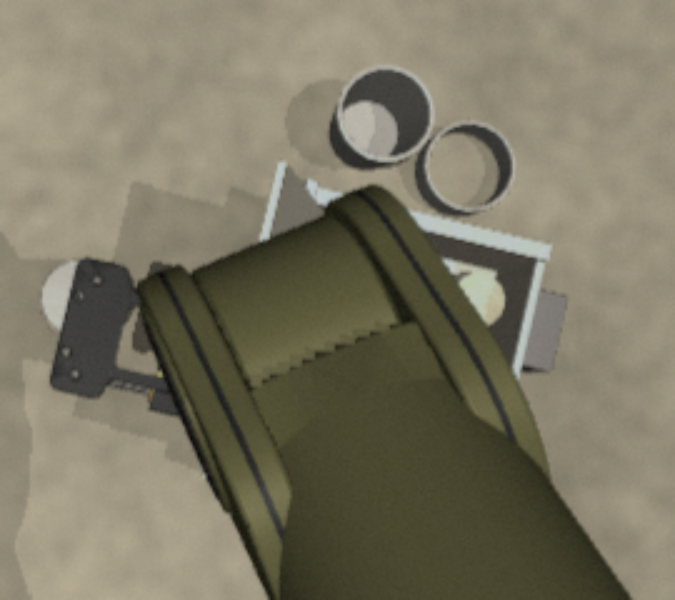

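>>> apply_moves([
  [-0.04,0,0],
  [-0.08,0,0],
  [-0.1,0,0],
  [-0.1,0,0],
  [-0.1,0,0],
], roll=[0,0,0,0,0], grip=[0.26,0.29,0.32,0.35,0.38])

```text
t: 17.55
tool_pos: [594.7, 53.4, 232.6]
tool_rot: [-3.142, -0.001, 1.332]
force: [-0.5, -0.6, -0.0]
finger_gap: 33.5
```

```bash
python3 - <<'E'
from h import *
rows([])
from rig import *
import cv2
cv2.imwrite("pics/w24.png",imaging.snapshot("wrist")["img"])
rows([])
E
```

```text
t 17.55 bin [135.8  29.  232.6] yawrel 0.5 F bin [-0.7  0.3 -0. ] gap 33.5
t 17.6 bin [135.7  29.  232.6] yawrel 0.5 F bin [-0.7 -0.  -0.4] gap 33.8
```

View pics/w24.png

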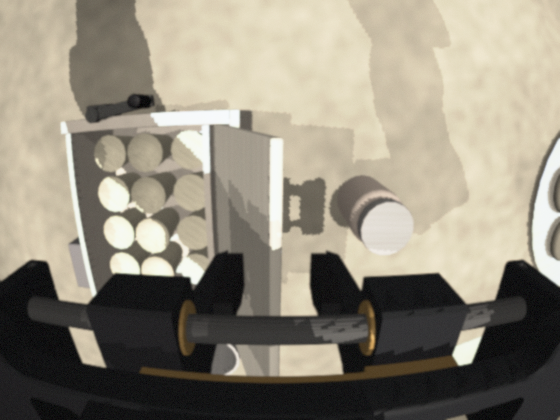

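Cover rests clear of both fingers (edge at column ~278, fingers at ~240 and ~315). Straight up.

>>> apply_moves([
  [0,0,-0.15],
  [0,0,-0.5],
  [0,0,-1],
  [0,0,-1.7],
  [0,0,-2.4],
], roll=[0,0,0,0,0], grip=[0.38,0.38,0.38,0.38,0.38])

```text
t: 18.1
tool_pos: [594.4, 53.2, 329.9]
tool_rot: [-3.141, -0.0, 1.332]
force: [0.5, -0.4, -0.1]
finger_gap: 33.8
```

>>> apply_moves([
  [0,1,-0.5],
  [0,2,-0.5],
  [0,3,-0.5],
  [0,4,-0.5],
  [0,4.5,-0.5],
], roll=[0,0,0,0,0], grip=[0.38,0.38,0.38,0.38,0.38])

```text
t: 18.6
tool_pos: [771.5, 9.0, 348.0]
tool_rot: [3.141, 0.0, 1.33]
force: [0.0, 0.4, -0.4]
finger_gap: 33.4
```

```bash
python3 - <<'E'
from h import *
rows([])
from rig import *
import cv2
cv2.imwrite("pics/s25.png",cv2.resize(imaging.snapshot("scene")["img"][80:300,150:400],None,fx=3,fy=2.7))
t=imaging.snapshot("top"); cv2.imwrite("pics/t25.png",cv2.resize(t["img"][100:340,230:500],None,fx=2.5,fy=2.5)); B=w2b(cloud(t)).reshape(-1,3); B=B[~np.isnan(B[:,0])]
for y in (-85,-40,0,40,85):
    k=B[(abs(B[:,1]-y)<5)&(B[:,0]>70)&(B[:,0]<170)&(B[:,2]>90)]; o=np.argsort(k[:,0]); print(y,k[o][::max(1,len(o)//8),][:,[0,2]].round(0).tolist())
E
```

```text
t 18.6 bin [ 136.  -153.3  348. ] yawrel 0.4 F bin [ 0.4  0.1 -0.4] gap 33.4
-85 [[70.0, 101.0], [96.0, 720.0], [108.0, 718.0], [118.0, 716.0], [128.0, 713.0], [137.0, 710.0], [148.0, 707.0], [151.0, 678.0], [154.0, 672.0]]
-40 [[70.0, 100.0], [86.0, 725.0], [94.0, 723.0], [101.0, 721.0], [108.0, 717.0], [115.0, 711.0], [122.0, 707.0], [127.0, 698.0], [136.0, 248.0]]
0 [[70.0, 100.0], [78.0, 725.0], [84.0, 725.0], [90.0, 722.0], [96.0, 717.0], [101.0, 714.0], [106.0, 700.0], [110.0, 696.0], [136.0, 247.0]]
40 [[70.0, 733.0], [74.0, 733.0], [78.0, 728.0], [81.0, 724.0], [84.0, 718.0], [87.0, 711.0], [91.0, 705.0], [94.0, 690.0], [136.0, 247.0]]
85 [[70.0, 736.0], [72.0, 734.0], [74.0, 730.0], [76.0, 727.0], [77.0, 709.0], [80.0, 706.0], [82.0, 687.0], [84.0, 676.0]]
```

View pics/s25.png

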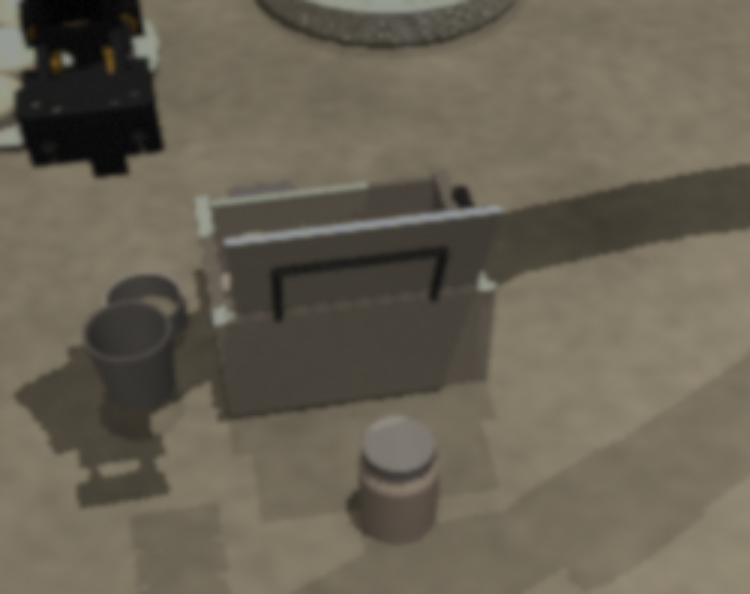

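View pics/t25.png

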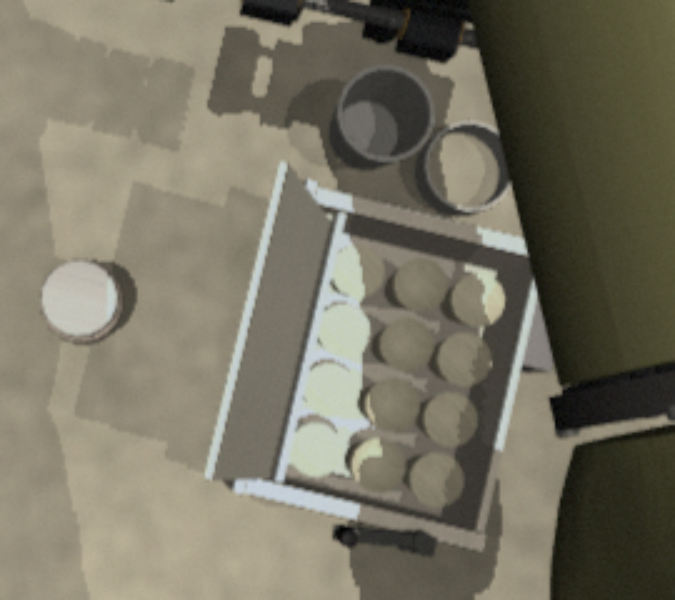

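```bash
python3 - <<'E'
from rig import *
print(manip.state()["force"].round(1)); print(manip.close_job())
E
```

```text
[-0.2 -0.1  0.3]
the job is handed in; nothing more can be done
None
```

The bin is open and the job is handed in at about 18.6 s on the robot's clock.

- **Catch:** I pushed it round by its peg to about 1.65 rad, past the 1.45 rad needed.
- **Lifting:** The tool can only point down, so the finger could not hook under the lip. I set one fingertip at the lip's front edge, below the underside, about 40 mm to the left of the card holder. I pushed the cover back to its stop and lifted it by friction on that edge.
- **Laying back:** At about 50° I swung the second finger round behind the cover, so it was held on both sides past upright and onto the rest. It was never let drop.

**Last checks:**
- The top camera shows the cover's upper edge level, at 247 to 248 mm high and bin x = 136 mm, where it crosses the rest. The cover leans about 18° beyond upright, against the nominal 20°.
- From that I worked out that its rear edge is near 78 mm, on the trough floor. I could not see that edge directly.
- The shaker, cutter and cup look unmoved, and the gripper is clear of everything with about 0 N on it.

**Less clean moments:**
- The sideways push reached about 8 N at one point.
- The cover was a degree or two out of level at around 23° before it settled.
- It was pressed against the rest with about 5 N before I backed off.

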